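# Lock the filter cup into the balcony watering unit

### The arm

A 6-joint arm with a two-finger parallel gripper is mounted at the origin on the work surface. World frame = base frame: x ahead of the robot, y to its left, z up, the work surface at z = 0. Lengths are in m, angles in rad, forces in N, time in s.
With the tool pointing down it reaches from about 0.35 to 0.975 m from the base axis. Payload 4.9 kg.
Tool frame: the origin (TCP) lies at the very end of the fingers, on their centre line; the grasp point (between the pads) lies 19 mm behind it (ctrl.pinch_z is the distance from the TCP to the grasp point, in m); z points along the fingers, y is the direction in which the jaws open and shut (so a half turn about z gives the same grasp; the last joint's range is limited). The gripper opens to 85 mm and grips with 20 to 120 N. Pads are 22 mm wide; open, the fingers measure 114 mm over their backs; the gripper's body (76 mm by 85 mm) begins 54 mm behind the grasp point. The pads swing forward as they close: fully open they stand 13 mm farther back than shut.
Start: joints at [1.009, 0.053, 1.613, -0, 1.476, -0.119], TCP at [0.268, 0.565, 0.231] pointing down, gripper open.
Joint ranges: [-3.01, 3.01], [-1.01, 2.22], [0.06, 2.58], [-1.02, 4.17], [0.09, 2.62], [-3.14, 3.14]. Speed limits (rad/s): [2.57, 2.57, 3.14, 3.14, 3.14, 3.14].

### API

Orientations are given as a rotation vector (axis times angle).
In Python, from station import ctrl gives the robot as it stands.
- The arm moves only by the tool carry_out, never from a script. Its argument "series" is a list of rows, each a list of 7 numbers: the shift along the world's x, y, z each as a share of 0.025 m, from -1 to 1, then the turn, a rotation vector about the world's x, y, z each as a share of 0.1 rad, from -1 to 1, then the opening, from 0 (shut) to 1 (fully open). A call has 1 to 12 rows; each row shifts and turns the commanded pose from where the row before left it; what a row does not reach is not made up. A row lasts 1/10 s, in which the tool goes at most 50 mm and 8.59 degrees, less where a joint would pass 70% of its speed; a pose out of reach is approached as far as the arm can. A call with a number of a shift or a turn outside -1 to 1 is refused whole. A call with a gripper value outside its range is refused whole. The fingers move at their own pace and stop on an object; "grip_force" is the grip in N (left out, the last holds). Time passes only in rows, so rows that do not move let the fingers close. It gives the time, the measured TCP pose, the force and the opening at its end, in the units of the state.
- ctrl.get_obs(): the state, without advancing time (a new reading comes with each control period).
- ctrl.get_image(name): name is "side" or "top"; returns a dict with "frame" (480x640x3 uint8, blue, green, red), "fx", "fy", "cx", "cy" (pixels), "R" (3x3) and "t" (3): a world point X has camera coordinates R X + t. Camera axes: x right, y down, z forward; pixel columns grow to the right and rows downward; lengths in m; the calibration is good to about 2 mm. A picture is of the moment at which its call begins. There is no depth.
- ctrl.finish_job(): hands the job in, once; it reports no verdict.
Trained networks look in a picture, given as the dict that the camera call returned (one of the last four; its "shot" number tells which), for a name from the list of things; names that differ only in an ending like _2 or _b are one class to them, and where a whole thing is asked for, a point or a joint stands for the part that bears it (a point fixed in the world has none). Each returns a list of dicts, best first, with "p" (0 to 1); they miss things now and then, are a little off and sometimes report something else, mostly with a low value. They report only what shows in the picture. A call takes as long as a camera call.
- ctrl.trace(picture, name): "mask" (480x640 bool, what is visible of it) and "rect" ([left, top, width, height] as shares, 0 to 1, of the picture: columns of its width, rows of its height, round what is visible of it).
- ctrl.mark_of(picture, name): "position" ([column, row] as shares, 0 to 1, of the picture: columns of its width, rows of its height: a listed point, or the origin of a listed thing).
The state is a dict: "t": time; "q": joint angles; "dq": joint speeds; "effort": joint torques, N m; "tool_pos": TCP position; "tool_rot": TCP orientation; "contact_force": force on the tool from outside, world axes, zero at the start; "wrist_torque": the same for the moment, N m; "opening": finger opening in m.
Only numpy, scipy, OpenCV 4.12 (cv2) and the standard library are available. Lean on these libraries where they do the work, as an engineer would, in place of code of your own. Each camera call takes 0.05 s, during which the arm holds its last target.

### The job

Take the long-handled filter cup out of the pine crate, push it up into the underside of the watering unit's head with the handle about at the short rib, feeling for the place where the lugs go in, and swing the handle towards the long rib until the lugs have dropped over their ridge into the pockets at the stop and the cup hangs there locked and level by itself. Be gentle: do not force the cup against the unit or bump the unit with the gripper, and leave the other things where they are.

Things in the scene. Friction and masses are not known exactly. Their poses are not given: they have to be found in the camera images.
- cup: Filter cup like a small portafilter: aluminium cylinder 60 mm across, 65 mm tall, closed on top by a strainer, top 5 mm tapering to 52 mm across. Origin: centre of underside, on its axis; z up, x along its handle. Handle: black bar 20 wide, 22 high, from 60 to 165 mm off the axis, joined by a thinner neck. About 0.2 kg. Starts upright on the crate's floor, handle roughly towards the robot
- cup_grip (a point): Grasp point: middle of the cup's handle bar, 125 mm along cup x from the axis, 34 mm above the underside. Axes as the cup's
- cup_lug (a point): Tip of the lug on the handle's side, 37 mm from the axis, 57.5 mm above the cup's underside. Three equal lugs at 0, 120, 240 degrees from the handle: 12 mm wide, 7 mm out from the cup's wall, from 55 to 60 mm above the underside
- unit: Grey watering unit, fixed: 215 mm housing at its -y side, an arm with a round head 96 mm across, top 52 mm above the origin. Origin: centre of the head's mouth, which faces down 150 mm above the surface, in the plane of its underside; z up, -x its front (to the robot). In the mouth sits a 6 mm thick ring: hole 64 mm, three notches 16.5 mm wide to 40 mm from the axis, 120 degrees apart
- short_rib (a point): Short rib on the head's side, 53 mm from its axis at 135 degrees about z from unit x (that is -x +y). A notch lies under it, but the ring is stuck in the head up to 0.2 rad off either way, unseen: feel for the notch. Lugs' tops touch the ring with the cup's underside 60 mm below the mouth; at 49 mm below, the lugs are above the ring and the cup can turn
- long_rib (a point): Long rib on the head's side, 53 mm from its axis along unit -x: near it the handle ends. Turn counterclockwise seen from above (the other way is blocked): the lugs climb a ramp to a 2.5 mm ridge (cup rises), drop behind it into flat pockets 43 to 47 degrees from where the notch's middle is, and meet a hard stop. Locked: underside 49 mm below the mouth, held down by the seal
- seal_face (a point): Centre of the sprung rubber seal's lower face, 14 mm above the mouth, inside the head: meets the cup's top when the cup's underside is 51 mm below the mouth, pushes down with 3.3 N plus 0.6 N per mm, stops hard 6.5 mm higher (this point does not move)
- crate: Low pine crate, fixed, open on top, 300 (x) by 400 (y) by 50 mm high, walls and floor 8 mm thick. Origin: centre of its underside
- scoop: Orange plastic scoop, 85 x 50 x 30 mm with a 90 mm round handle to its -x, lying in the crate along its left wall; origin under the middle of its pan. Leave alone
- nozzle: White plastic spray nozzle, 68 mm tall, standing in the crate near its right wall; origin at the centre of its foot. Leave alone
- pot_a: Glazed blue flower pot, 110 mm across, 100 mm tall; origin at the centre of its underside. Leave alone
- pot_b: Glazed blue flower pot, 90 mm across, 85 mm tall; origin at the centre of its underside. Leave alone
- bucket: Small aluminium bucket, 116 mm across, 110 mm tall; origin at the centre of its underside. Leave alone
- shears: Steel pruning shears, 160 mm long, 15 mm high, lying on the tiles in front of the unit; origin under the pivot. Leave alone

How it is judged:
On the way, in this order (a step that is already met when the one before it is completed fails the run):
1. the cup is lifted clear of the crate floor (z of cup in the frame of crate above 0.04 m), for 0.1 s.
2. the lugs are up in the notches of the mouth, handle still about at the short rib (z of cup in the frame of unit above -0.0535 m and horizontal distance between cup and unit below 0.005 m and y of cup_grip in the frame of unit above 0.045 m and x of cup_grip in the frame of unit below -0.045 m), for 0.05 s.
At the end, for the whole second after the job is handed in: The cup hangs locked in the unit by itself, at rest: lugs down in the pockets behind the ridge: underside 47.8 to 51.5 mm below the mouth's plane, within 3.5 mm of its axis, axes parallel within 0.07 rad, handle along the unit's front direction (-x) within 0.27 rad (z of cup in the frame of unit between -0.0515 and -0.0478 m and horizontal distance between cup and unit below 0.0035 m and angle between the z axis of cup and the z axis of unit, either way round below 0.07 rad and angle between the x axis of cup and the x axis of unit, either way round below 0.27 rad and x of cup_grip in the frame of unit below -0.1 m and linear speed of cup below 0.01 m/s and angular speed of cup below 0.1 rad/s); the robot touches nothing.
It fails at once if the cup is pressed against the unit with more than 55 N (contact force between cup and unit above 55 N).
It fails at once if the robot bumps the unit with more than 10 N (contact force between any of the fingers, the arm and unit above 10 N).
It fails at once if another thing is moved by more than 25 mm (distance of any of scoop, nozzle, pot_a, pot_b, bucket, shears from where it was at the start of the episode above 0.025 m).
It also fails if it takes over 72 s, if anything falls off the work surface, if the arm or the gripper's body presses on something with over 40 N, if the wrist force passes 120 N, or if a joint passes its speed limit or range.

## Working session

There is one attempt and no reset: what is moved stays moved. The work goes in short steps, Python scripts to look and compute and a tool call to move; the robot and the scene stay as the last step left them, time stands still between calls to the robot, and variables do not carry over. Pictures are saved under pics/ and viewed, and the job is handed in when it is done.

Besides the shell and the picture viewer there is one more tool, called after "Emit:" as name([rows], argument=value, ...), one row to a line, values as JSON. carry_out: Moves the arm, as the interface text tells. Shift numbers are shares of 0.025 m and turn numbers shares of 0.1 rad, none past 1 either way. Its arguments: {"type":"object","properties":{"series":{"type":"array"},"grip_force":{"type":"number"}},"required":["series"]}

```bash
ls; mkdir -p pics; python3 - <<'E'
from station import ctrl
import cv2,numpy as np
o=ctrl.get_obs();print({k:np.round(v,3) for k,v in o.items()})
for n in("side","top"):
    p=ctrl.get_image(n);cv2.imwrite(f"pics/{n}0.png",p["frame"])
    print(n,p["fx"],p["fy"],p["cx"],p["cy"],np.round(p["R"],4).tolist(),np.round(p["t"],4).tolist(),p["shot"])
    for m in("cup","cup_grip","cup_lug","unit","short_rib","long_rib","seal_face","crate","scoop","nozzle","shears","pot_a","bucket"):
        print(m,[(np.round(np.array(d["position"])*[640,480],1).tolist(),round(d["p"],2)) for d in ctrl.mark_of(p,m)[:3]])
print(ctrl.get_obs()["t"])
E
```

```text
pics
{'t': np.float64(0.0), 'q': array([ 1.009,  0.053,  1.614,  0.   ,  1.476, -0.119]), 'dq': array([-0.   , -0.001,  0.001,  0.001,  0.002,  0.001]), 'effort': array([-0.0000e+00, -3.9371e+01, -3.7016e+01, -0.0000e+00,  8.0000e-03,
        0.0000e+00]), 'tool_pos': array([0.267, 0.564, 0.23 ]), 'tool_rot': array([-6.900e-01, -3.064e+00,  3.000e-03]), 'contact_force': array([ 0.394, -0.185,  0.796]), 'wrist_torque': array([-0.   ,  0.011, -0.001]), 'opening': np.float64(0.085)}
side 607.2038600197068 607.2038600197068 326.8220502203637 237.18720949989734 [[-0.9973, -0.0717, -0.0132], [-0.0401, 0.691, -0.7218], [0.0608, -0.7193, -0.692]] [0.616, 0.0159, 1.3789] 1
cup [([363.0, 334.6], 0.65)]
cup_grip [([430.5, 331.1], 0.78), ([433.6, 200.1], 0.57)]
cup_lug [([386.0, 315.7], 0.94)]
unit [([328.2, 138.8], 0.56)]
short_rib [([337.6, 139.0], 0.7), ([429.8, 329.6], 0.16)]
long_rib [([350.4, 132.1], 0.97), ([251.3, 233.9], 0.54)]
seal_face [([327.9, 129.9], 0.94), ([363.6, 332.9], 0.29)]
crate [([388.2, 335.9], 0.56)]
scoop [([390.1, 400.8], 0.9)]
nozzle [([335.8, 274.0], 0.66)]
shears [(
[... 162 characters left out ...]
28.8415267536917 528.8415267536917 327.1138400248929 247.74880680510904 [[-0.0058, -0.9998, 0.0203], [-0.9965, 0.0041, -0.0833], [0.0832, -0.0207, -0.9963]] [0.1028, 0.6177, 1.229] 2
cup [([240.6, 287.3], 0.89)]
cup_grip [([235.8, 345.1], 0.75)]
cup_lug [([241.3, 305.5], 0.56)]
unit [([456.6, 239.3], 0.63)]
short_rib [([435.5, 256.7], 0.66)]
long_rib [([447.5, 263.4], 0.78), ([244.8, 286.2], 0.51)]
seal_face [([457.3, 239.1], 0.75)]
crate [([245.6, 307.5], 0.56)]
scoop [([177.9, 310.1], 0.75)]
nozzle [([306.8, 262.5], 0.6), ([447.0, 262.4], 0.28)]
shears [([426.2, 355.0], 0.68)]
pot_a [([359.3, 179.4], 0.89), ([298.0, 179.3], 0.77), ([245.6, 286.5], 0.58)]
bucket [([241.8, 193.3], 0.92)]
1.4
```

View pics/side0.png

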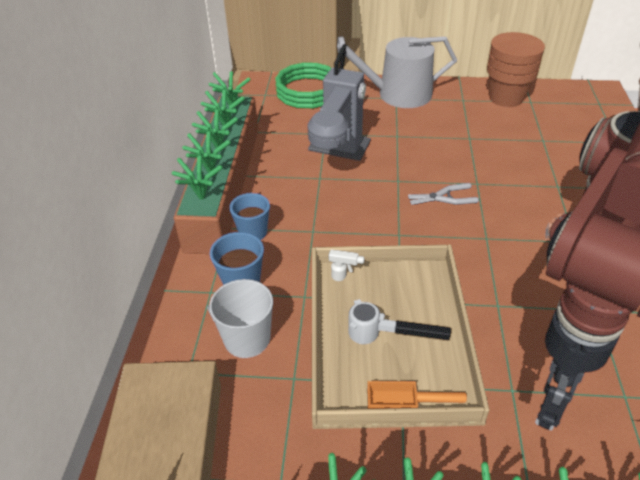

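View pics/top0.png

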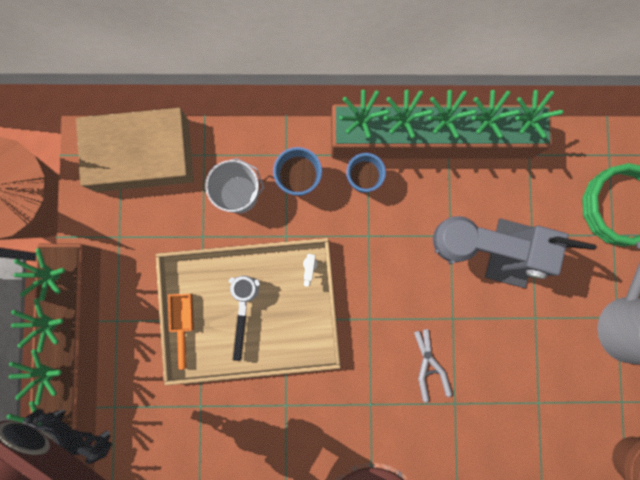

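```bash
cat > h.py <<'E'
import numpy as np, cv2
from scipy.optimize import least_squares
from scipy.spatial.transform import Rotation as Ro
def tri(*obs):
    A=[];b=[]
    f=lambda X:np.concatenate([proj(p,X)-np.array(uv) for p,uv in obs])
    r=least_squares(f,[.5,.1,.1]);return r.x,r.fun
def proj(p,X):
    c=p["R"]@np.array(X)+p["t"];return np.array([p["fx"]*c[0]/c[2]+p["cx"],p["fy"]*c[1]/c[2]+p["cy"]])
def ray(p,uv,z):
    d=np.array([(uv[0]-p["cx"])/p["fx"],(uv[1]-p["cy"])/p["fy"],1]);R=np.array(p["R"]);C=-R.T@p["t"];d=R.T@d
    return C+d*(z-C[2])/d[2]
S=dict(fx=607.2038600197068,fy=607.2038600197068,cx=326.8220502203637,cy=237.18720949989734,R=np.array([[-0.9973, -0.0717, -0.0132], [-0.0401, 0.691, -0.7218], [0.0608, -0.7193, -0.692]]),t=np.array([0.616, 0.0159, 1.3789]))
T=dict(fx=528.8415267536917,fy=528.8415267536917,cx=327.1138400248929,cy=247.74880680510904,R=np.array([[-0.0058, -0.9998, 0.0203], [-0.9965, 0.0041, -0.0833], [0.0832, -0.0207, -0.9963]]),t=np.array([0.1028, 0.6177, 1.229]))
E
python3 - <<'E'
from h import *
for n,s,t in [("cup",(363,334.6),(240.6,287.3)),("grip",(430.5,331.1),(235.8,345.1)),("lug",(386,315.7),(241.3,305.5)),("unit",(328.2,138.8),(456.6,239.3)),("short",(337.6,139),(435.5,256.7)),("long",(350.4,132.1),(447.5,263.4)),("seal",(327.9,129.9),(457.3,239.1)),("crate",(388.2,335.9),(245.6,307.5)),("nozzle",(335.8,274),(306.8,262.5)),("shears",(432.4,199.9),(426.2,355)),("scoop",(390.1,400.8),(177.9,310.1))]:
    x,r=tri((S,s),(T,t));print(n,x.round(4),r.round(1))
E
```

```text
cup [0.5255 0.3038 0.0221] [-0.1 -0.  -0.   0.2]
grip [0.3969 0.3095 0.0509] [ 0.9  0.   0.1 -1.1]
lug [0.4839 0.2948 0.0721] [-0.2 -0.  -0.   0.3]
unit [ 0.6255 -0.178   0.1417] [-0.1 -0.   0.   0.1]
short [ 0.592  -0.1228  0.1796] [ 3.3  0.3 -0.  -3.1]
long [ 0.5714 -0.1464  0.1838] [ 0.1  0.  -0.  -0.1]
seal [ 0.6241 -0.1716  0.171 ] [ 0.5  0.  -0.  -0.4]
crate [0.4767 0.2936 0.0085] [-0.5 -0.  -0.   0.6]
nozzle [0.5858 0.148  0.0224] [ 0.8  0.1 -0.  -0.9]
shears [ 0.3641 -0.1361 -0.0009] [ 0.8  0.   0.  -0.7]
scoop [0.4736 0.4484 0.0268] [-0. -0. -0.  0.]
```

```bash
python3 - <<'E'
import cv2,numpy as np
s=cv2.imread("pics/side0.png");t=cv2.imread("pics/top0.png")
a=cv2.resize(s[60:180,280:400],(600,600),interpolation=cv2.INTER_CUBIC)
cv2.imwrite("pics/s_unit.png",a)
cv2.imwrite("pics/t_unit.png",cv2.resize(t[200:300,420:580],(800,500),interpolation=cv2.INTER_CUBIC))
b=cv2.resize(t[270:370,190:290],(400,400),interpolation=cv2.INTER_CUBIC)
c=cv2.resize(s[290:350,340:460],(800,400),interpolation=cv2.INTER_CUBIC)[:, :]
cv2.imwrite("pics/cupt.png",np.hstack([b,c[:,:400]]))
E
```

```text
(no output)
```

View pics/s_unit.png

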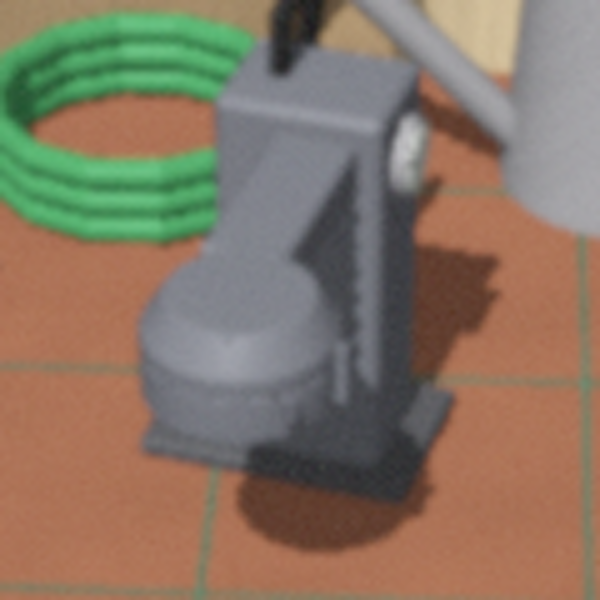

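View pics/t_unit.png

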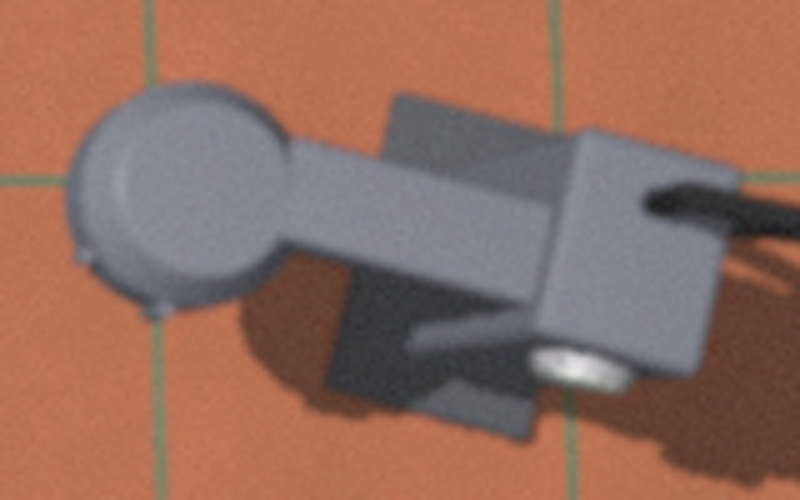

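View pics/cupt.png

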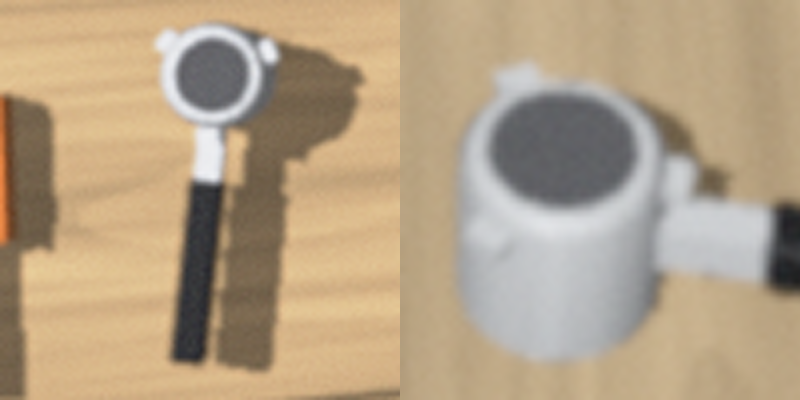

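```bash
cat >> h.py <<'E'
def circ(p,c,r,z,n=120):
    a=np.linspace(0,2*np.pi,n);return np.array([proj(p,[c[0]+r*np.cos(x),c[1]+r*np.sin(x),z]) for x in a])
E
python3 - <<'E'
from h import *
from station import ctrl
# head extents
def f(v,prnt=False):
    x,y=v[:2]
    def ext(p):
        q=np.vstack([circ(p,(x,y),.048,.15),circ(p,(x,y),.048,.18)]);return q
    t=ext(T);s=ext(S)
    r=np.array([t[:,0].min()-433.2,t[:,1].min()-216.4,s[:,0].min()-308.0,s[:,1].max()-148.6,t[:,1].max()-261.6])
    return r
r=least_squares(f,[.62,-.175],diff_step=1e-4);print(r.x.round(4),r.fun.round(2))
# ribs
def g(v):
    x,y,th,zl=v
    P=lambda a,z:[x+.053*np.cos(th+a),y+.053*np.sin(th+a),z]
    return np.concatenate([proj(T,P(np.pi,zl))-[451.4,262.4],proj(T,P(.75*np.pi,zl))-[437,251.2]])
o=least_squares(lambda v:g([r.x[0],r.x[1],v[0],v[1]]),[-.2,.17]);print("yaw",o.x,o.fun)
# arm dir: edges in top crop (300,140)->(553,205) ; (283,237)->(535,300)
for a,b in [((300,140),(553,205)),((283,237),(535,300))]:
    A=ray(T,(420+a[0]/5,200+a[1]/5),.19);B=ray(T,(420+b[0]/5,200+b[1]/5),.19);d=B-A
    print("arm yaw",np.arctan2(d[1],d[0])+np.pi/2)
# handle
a=ray(T,(190+213/4,270+75/4),.073);print("cup top c",a)
b1=ray(T,(190+206/4,270+184/4),.053);b2=ray(T,(190+188/4,270+361/4),.053);d=b2-b1;print(b1,b2,np.degrees(np.arctan2(d[1],d[0])),np.hypot(*d[:2]))
oo=ctrl.get_obs();print(Ro.from_rotvec(oo["tool_rot"]).as_matrix().round(3))
E
```

```text
[ 0.6235 -0.1736] [ 0.14 -0.69  0.07  0.27  0.63]
yaw [-0.292487    0.17233262] [ 0.38305208  0.57741341 -0.41988421 -0.37183057]
arm yaw -0.2565864663003259
arm yaw -0.24998166890945894
cup top c [0.52207126 0.29061439 0.073     ]
[0.46015036 0.2968908  0.053     ] [0.36054277 0.30630822 0.053     ] 174.59901055784397 0.10005178437911265
[[-0.904  0.428 -0.   ]
 [ 0.428  0.904  0.   ]
 [ 0.    -0.    -1.   ]]
```

Emit:
carry_out([
  [0.468,-0.877,-0.3,0,0,0.289,0.6],
  [0.468,-0.877,-0.3,0,0,0.289,0.6],
  [0.468,-0.877,-0.3,0,0,0.289,0.6],
  [0.468,-0.877,-0.3,0,0,0.289,0.6],
  [0.468,-0.877,-0.3,0,0,0.289,0.6],
  [0.468,-0.877,-0.3,0,0,0.289,0.6],
  [0.468,-0.877,-0.3,0,0,0.289,0.6],
  [0.468,-0.877,-0.3,0,0,0.289,0.6],
  [0.468,-0.877,-0.3,0,0,0.289,0.6],
  [0.468,-0.877,-0.3,0,0,0.289,0.6],
  [0.468,-0.877,-0.3,0,0,0.289,0.6],
  [0.468,-0.877,-0.3,0,0,0.289,0.6],
], grip_force=120)

```text
t: 2.6
tool_pos: [0.4086, 0.3007, 0.1412]
tool_rot: [0.149, 3.138, 0.0]
contact_force: [0.3, -0.4, 0.3]
opening: 0.0513
```

Emit:
carry_out([
  [0,0,0,0,0,0,0.6],
  [0,0,0,0,0,0,0.6],
])

```text
t: 2.8
tool_pos: [0.4082, 0.3016, 0.1414]
tool_rot: [-0.153, -3.138, -0.001]
contact_force: [-0.2, 0.5, 0.5]
opening: 0.0511
```

```bash
cat > look.py <<'E'
from h import *
from station import ctrl
import sys
def look(tag,ct,cs):
    o=ctrl.get_obs();M=Ro.from_rotvec(o["tool_rot"]).as_matrix()
    print("t",round(float(o["t"]),2),"pos",o["tool_pos"].round(4),"xaz",np.degrees(np.arctan2(M[1,0],M[0,0])).round(2),"z",M[:,2].round(3),"F",np.round(o["contact_force"],2),"M",np.round(o["wrist_torque"],2),"op",round(float(o["opening"]),4),"q6",round(float(o["q"][5]),2))
    t=ctrl.get_image("top");s=ctrl.get_image("side")
    cv2.imwrite(f"pics/{tag}_t.png",t["frame"]);cv2.imwrite(f"pics/{tag}_s.png",s["frame"])
    f=lambda im,c:cv2.resize(im[c[1]:c[1]+c[2],c[0]:c[0]+c[2]],(400,400),interpolation=cv2.INTER_CUBIC)
    cv2.imwrite(f"pics/{tag}.png",np.hstack([f(t["frame"],ct),f(s["frame"],cs)]))
    return t,s
if __name__=="__main__":
    a=list(map(int,sys.argv[2:]));look(sys.argv[1],a[:3],a[3:])
E
python3 look.py a 180 260 120 340 250 140
```

```text
t 2.8 pos [0.4082 0.3016 0.1414] xaz 174.41 z [-0.  0. -1.] F [-0.22  0.45  0.54] M [-0.03 -0.04  0.01] op 0.0511 q6 -0.98
```

View pics/a.png

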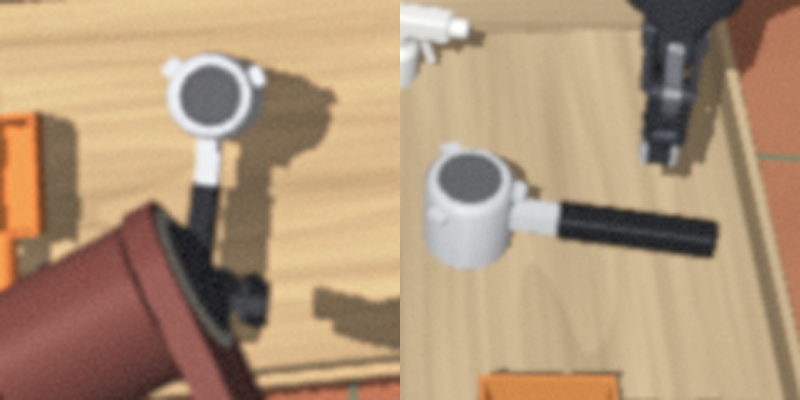

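Emit:
carry_out([
  [0,0,-0.8,0,0,0,0.6],
  [0,0,-0.8,0,0,0,0.6],
  [0,0,-0.8,0,0,0,0.6],
  [0,0,-0.8,0,0,0,0.6],
  [0,0,-0.8,0,0,0,0.6],
  [0,0,-0.72,0,0,0,0.6],
  [0,0,0,0,0,0,0.6],
  [0,0,0,0,0,0,0.6],
])

```text
t: 3.7
tool_pos: [0.408, 0.3024, 0.0237]
tool_rot: [0.149, 3.138, 0.0]
contact_force: [0.4, 0.9, 0.1]
opening: 0.0512
```

```bash
python3 look.py b 180 260 120 340 250 140
```

```text
t 3.7 pos [0.408  0.3024 0.0237] xaz 174.56 z [ 0.  0. -1.] F [0.4  0.91 0.11] M [-0.01 -0.03 -0.01] op 0.0512 q6 -0.98
```

View pics/b.png

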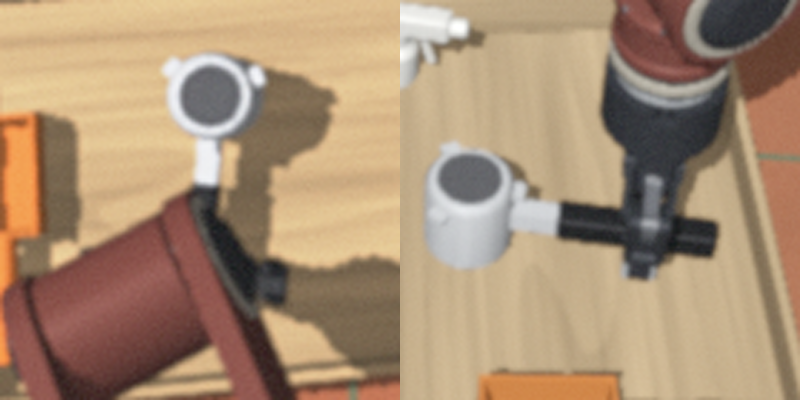

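Emit:
carry_out([
  [0,0,0,0,0,0,0],
  [0,0,0,0,0,0,0],
  [0,0,0,0,0,0,0],
  [0,0,0,0,0,0,0],
  [0,0,0,0,0,0,0],
  [0,0,0,0,0,0,0],
  [0,0,0,0,0,0,0],
], grip_force=120)

```text
t: 4.5
tool_pos: [0.4086, 0.3019, 0.0239]
tool_rot: [0.151, 3.137, 0.001]
contact_force: [-2.5, 1.0, 5.0]
opening: 0.0181
```

```bash
python3 look.py c 180 260 120 340 250 140
```

```text
t 4.5 pos [0.4086 0.3019 0.0239] xaz 174.51 z [ 0.001  0.001 -1.   ] F [-2.54  1.03  4.97] M [ 0.03 -0.09  0.02] op 0.0181 q6 -0.99
```

View pics/c.png

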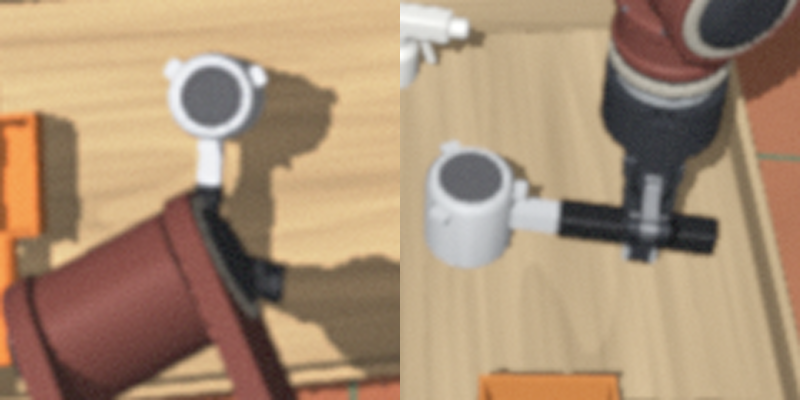

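Emit:
carry_out([
  [0,0,0.4,0,0,0,0],
  [0,0,0.8,0,0,0,0],
  [0,0,0.8,0,0,0,0],
  [0,0,0.8,0,0,0,0],
  [0,0,0.8,0,0,0,0],
  [0,0,0.4,0,0,0,0],
  [0,0,0,0,0,0,0],
])

```text
t: 5.3
tool_pos: [0.4087, 0.3018, 0.1245]
tool_rot: [0.151, 3.136, 0.002]
contact_force: [-0.4, 0.2, -1.6]
opening: 0.0179
```

Emit:
carry_out([
  [0.333,-0.833,0,0,0,-0.796,0],
  [0.333,-0.833,0,0,0,-0.796,0],
  [0.333,-0.833,0,0,0,-0.796,0],
  [0.333,-0.833,0,0,0,-0.796,0],
  [0.333,-0.833,0,0,0,-0.796,0],
  [0.333,-0.833,0,0,0,-0.796,0],
  [0.333,-0.833,0,0,0,-0.796,0],
  [0.333,-0.833,0,0,0,-0.796,0],
  [0.333,-0.833,0,0,0,-0.796,0],
  [0.333,-0.833,0,0,0,-0.796,0],
  [0.333,-0.833,0,0,0,-0.796,0],
  [0.333,-0.833,0,0,0,-0.796,0],
])

```text
t: 6.5
tool_pos: [0.5071, 0.0509, 0.1213]
tool_rot: [-1.579, -2.712, 0.002]
contact_force: [0.1, 0.2, -2.0]
opening: 0.0183
```

Emit:
carry_out([
  [0,0,-0.4,0,0,0,0],
  [0,0,-0.4,0,0,0,0],
  [0,0,-0.4,0,0,0,0],
  [0,0,0,0,0,0,0],
  [0,0,0,0,0,0,0],
])

```text
t: 7.0
tool_pos: [0.5073, 0.0524, 0.0924]
tool_rot: [-1.574, -2.717, 0.001]
contact_force: [-0.3, -0.4, -1.1]
opening: 0.0181
```

```bash
python3 look.py d 350 180 160 270 80 160
```

```text
t 7.0 pos [0.5073 0.0524 0.0924] xaz 119.84 z [-0.002  0.    -1.   ] F [-0.29 -0.41 -1.13] M [0.18 0.12 0.08] op 0.0181 q6 -0.56
```

View pics/d.png

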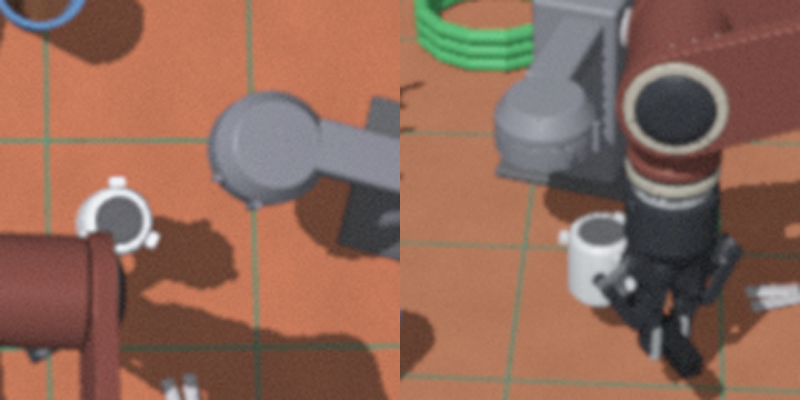

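```bash
python3 - <<'E'
from h import *
X=[.564,-.0465,.1414]
print(proj(T,X),proj(S,X))
print(ray(T,(398,268.4),.1414),ray(S,(351.2,172.8),.1414), tri((T,(398,268.4)),(S,(351.2,172.8))))
# overlay model circles on crops
for tag,p,c in(("d_t",T,(350,180)),("d_s",S,(270,80))):
    im=cv2.imread(f"pics/{tag}.png");k=5 if tag=="d_t" else 5
    im=cv2.resize(im[c[1]:c[1]+120,c[0]:c[0]+160],(800,600),interpolation=cv2.INTER_CUBIC)
    def dr(ctr,r,z,col):
        q=((circ(p,ctr,r,z)-c+.5)*5).astype(int);cv2.polylines(im,[q.reshape(-1,1,2)],True,col,1)
    dr(X,.026,.1414,(0,255,0));dr(X,.03,.1364,(0,255,255));dr(X,.03,.0764,(255,255,0))
    u=(.6235,-.1736)
    dr(u,.048,.15,(255,0,255));dr(u,.048,.18,(0,0,255))
    for a in(np.pi,.75*np.pi):
        q=((proj(p,[u[0]+.053*np.cos(a-.265),u[1]+.053*np.sin(a-.265),.17])-c+.5)*5).astype(int);cv2.circle(im,tuple(int(v) for v in q),3,(255,0,0),-1)
    cv2.imwrite(f"pics/{tag}_ov.png",im)
E
```

```text
[396.42584949 268.09445989] [351.57784515 173.75156685]
[ 0.56330898 -0.04988865  0.1414    ] [ 0.56493762 -0.04989354  0.1414    ] (array([ 0.56412883, -0.04990214,  0.14134133]), array([-2.97261897e-04, -3.72015769e-01,  3.84350226e-01,  2.90557748e-02]))
```

View pics/d_t_ov.png

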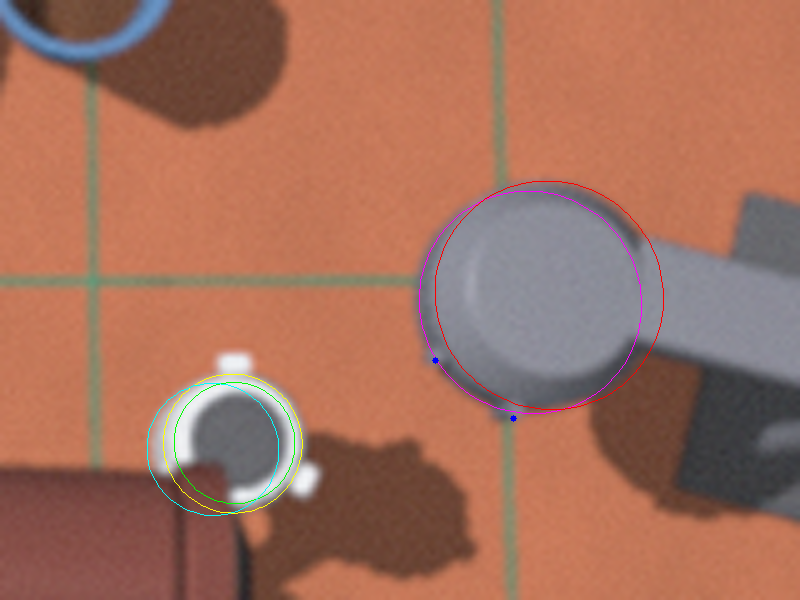

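View pics/d_s_ov.png

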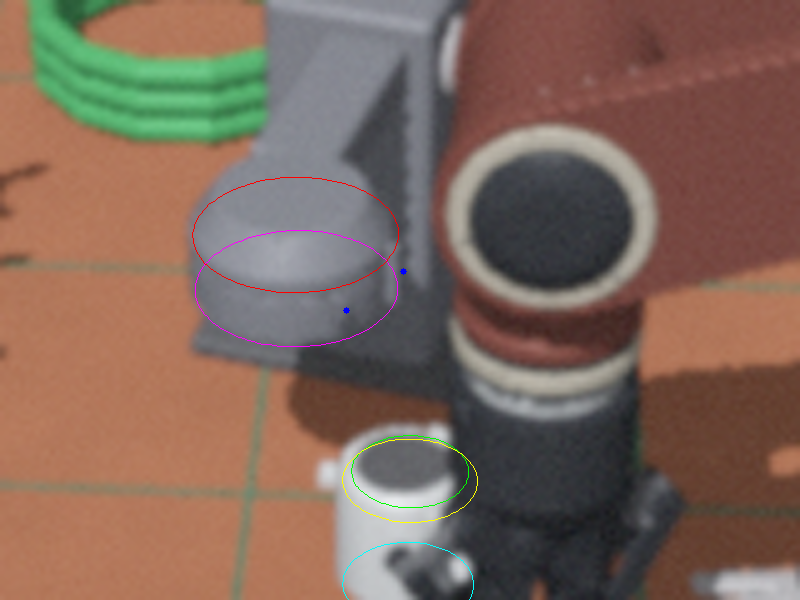

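Emit:
carry_out([
  [0.215,-0.455,0,0,0,0,0],
  [0.215,-0.455,0,0,0,0,0],
  [0.215,-0.455,0,0,0,0,0],
  [0.215,-0.455,0,0,0,0,0],
  [0.215,-0.455,0,0,0,0,0],
  [0.215,-0.455,0,0,0,0,0],
  [0.215,-0.455,0,0,0,0,0],
  [0.215,-0.455,0,0,0,0,0],
  [0.215,-0.455,0,0,0,0,0],
  [0.215,-0.455,0,0,0,0,0],
  [0.215,-0.455,0,0,0,0,0],
  [0,0,0,0,0,0,0],
])

```text
t: 8.3
tool_pos: [0.568, -0.0749, 0.0935]
tool_rot: [1.578, 2.716, -0.0]
contact_force: [-0.5, 0.7, -2.1]
opening: 0.0181
```

```bash
python3 look.py e 390 180 140 270 80 140
```

```text
t 8.3 pos [ 0.568  -0.0749  0.0935] xaz 119.69 z [ 0.001 -0.    -1.   ] F [-0.52  0.73 -2.06] M [0.17 0.1  0.05] op 0.0181 q6 -0.78
```

View pics/e.png

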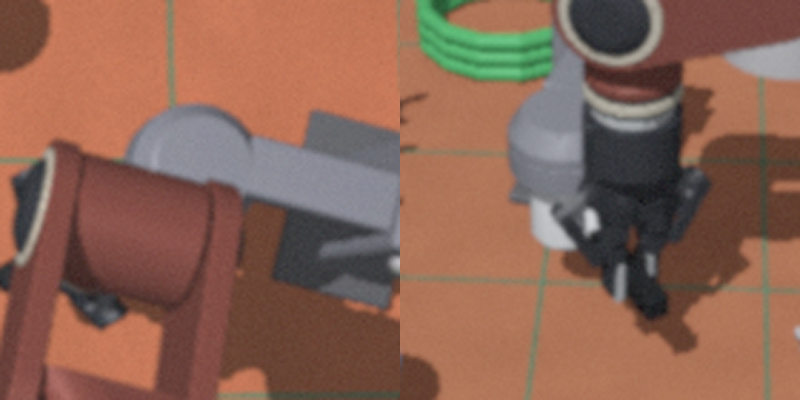

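```bash
python3 - <<'E'
from h import *
im=cv2.imread("pics/e_s.png");cv2.imwrite("pics/e_z.png",cv2.resize(im[110:180,295:375],(800,700),interpolation=cv2.INTER_CUBIC)[:600])
u=(.6235,-.1736)
for z in(.08,.1,.12):print(z,circ(S,u,.03,z)[:,0].min())
for z in(.15,.165,.18):print(z,circ(S,u,.048,z)[:,0].min(),circ(S,u,.048,z)[:,1].max())
print("bottom",circ(S,u,.03,.0775)[:,1].max(), "1mm x",proj(S,[.6245,-.1736,.1])-proj(S,[.6235,-.1736,.1]))
for z in (.0775,):
  q=circ(S,u,.03,z); print(q[np.argmin(q[:,0])])
E
```

```text
0.08 316.84902825925553
0.1 316.6463620430052
0.12 316.4398486980099
0.15 308.5207316157691 148.8665502155984
0.165 308.3033204397083 143.4884157118839
0.18 308.0827226548612 138.02952023547817
bottom 169.18088110005593 1mm x [-0.4113284 -0.0131089]
[316.87409638 162.07771641]
```

View pics/e_z.png

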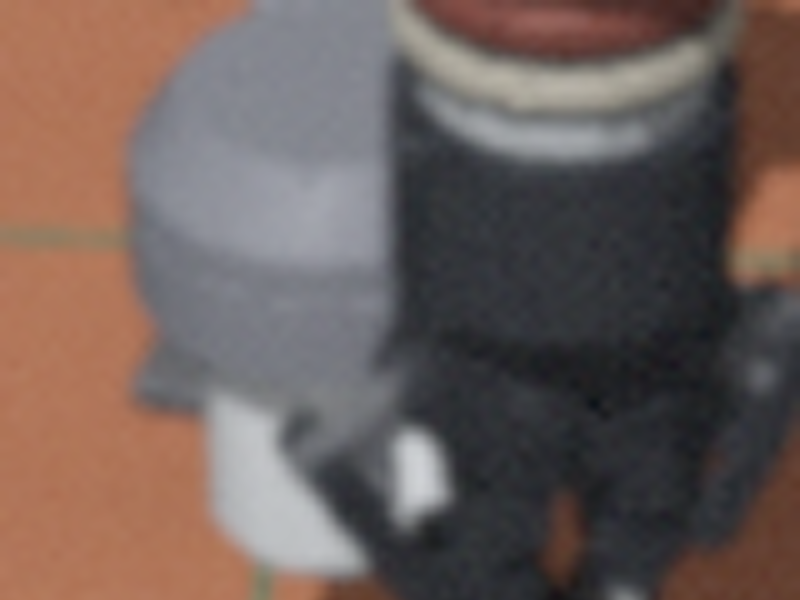

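Emit:
carry_out([
  [-0.08,0.12,0,0,0,0,0],
  [0,0,0,0,0,0,0],
  [0,0,0.1,0,0,0,0],
  [0,0,0.1,0,0,0,0],
  [0,0,0.1,0,0,0,0],
  [0,0,0,0,0,0,0],
])

```text
t: 9.0
tool_pos: [0.5657, -0.0705, 0.1016]
tool_rot: [1.575, 2.717, 0.001]
contact_force: [-0.0, 0.5, -2.2]
opening: 0.0181
```

```bash
python3 - <<'E'
from h import *
print(tri((T,(180+211/3.333,260+96/3.333)),(S,(340+71/2.857,250+177/2.857))))
from station import ctrl
o=ctrl.get_obs();print(o["tool_pos"].round(4),o["contact_force"].round(2),o["wrist_torque"].round(2))
E
```

```text
(array([0.52290424, 0.29026064, 0.07457122]), array([ 0.00492332, -0.41992596,  0.35258763,  0.01976332]))
[ 0.5657 -0.0705  0.1016] [-0.04  0.48 -2.18] [0.26 0.06 0.03]
```

Emit:
carry_out([
  [0,-0.06,0,0,0,0,0],
  [0,0,0.05,0,0,0,0],
  [0,0,0.05,0,0,0,0],
  [0,0,0,0,0,0,0],
  [0,0,0,0,0,0,0],
])

```text
t: 9.5
tool_pos: [0.5652, -0.0719, 0.1033]
tool_rot: [1.576, 2.717, 0.0]
contact_force: [-0.6, -0.9, -2.1]
opening: 0.0181
```

Emit:
carry_out([
  [0,0,0,0,0,0,0],
])

```text
t: 9.6
tool_pos: [0.5652, -0.0719, 0.1033]
tool_rot: [-1.576, -2.717, 0.0]
contact_force: [-0.4, 0.7, -1.9]
opening: 0.0183
```

Emit:
carry_out([
  [0,0,0,0,0,0,0],
])

```text
t: 9.7
tool_pos: [0.5651, -0.0719, 0.1032]
tool_rot: [-1.576, -2.717, 0.0]
contact_force: [-0.0, 0.6, -1.6]
opening: 0.0181
```

Emit:
carry_out([
  [0,0,0.04,0,0,0,0],
  [0,0,0.04,0,0,0,0],
  [0,0,0,0,0,0,0],
  [0,0,0,0,0,0,0],
])

```text
t: 10.1
tool_pos: [0.5653, -0.0719, 0.1054]
tool_rot: [1.576, 2.717, 0.0]
contact_force: [0.1, -0.4, -2.2]
opening: 0.0181
```

Emit:
carry_out([
  [0,0,0.04,0,0,0,0],
  [0,0,0,0,0,0,0],
  [0,0,0,0,0,0,0],
])

```text
t: 10.4
tool_pos: [0.5652, -0.0719, 0.1063]
tool_rot: [1.576, 2.718, 0.0]
contact_force: [-0.5, -0.2, -2.3]
opening: 0.0184
```

Emit:
carry_out([
  [0,0,0.04,0,0,0,0],
  [0,0,0,0,0,0,0],
  [0,0,0,0,0,0,0],
])

```text
t: 10.7
tool_pos: [0.5651, -0.0719, 0.1071]
tool_rot: [-1.576, -2.717, 0.0]
contact_force: [-0.5, 0.3, -2.7]
opening: 0.0185
```

Emit:
carry_out([
  [0,0,0.04,0,0,0,0],
  [0,0,0,0,0,0,0],
  [0,0,0,0,0,0,0],
])

```text
t: 11.0
tool_pos: [0.5649, -0.0718, 0.1077]
tool_rot: [-1.576, -2.717, 0.0]
contact_force: [0.0, -0.8, -5.0]
opening: 0.018
```

Emit:
carry_out([
  [0,0,0.03,0,0,0,0],
  [0,0,0,0,0,0,0],
  [0,0,0,0,0,0,0],
])

```text
t: 11.3
tool_pos: [0.5647, -0.0717, 0.1083]
tool_rot: [-1.576, -2.716, 0.0]
contact_force: [1.3, -1.0, -8.1]
opening: 0.0181
```

```bash
python3 look.py f 390 180 140 270 80 140; python3 - <<'E'
import cv2
im=cv2.imread("pics/f_s.png");cv2.imwrite("pics/f_z.png",cv2.resize(im[110:170,295:375],(800,600),interpolation=cv2.INTER_CUBIC))
E
```

```text
t 11.3 pos [ 0.5647 -0.0717  0.1083] xaz 119.77 z [-0.001  0.001 -1.   ] F [ 1.34 -0.98 -8.14] M [0.62 0.09 0.14] op 0.0181 q6 -0.78
```

View pics/f_z.png

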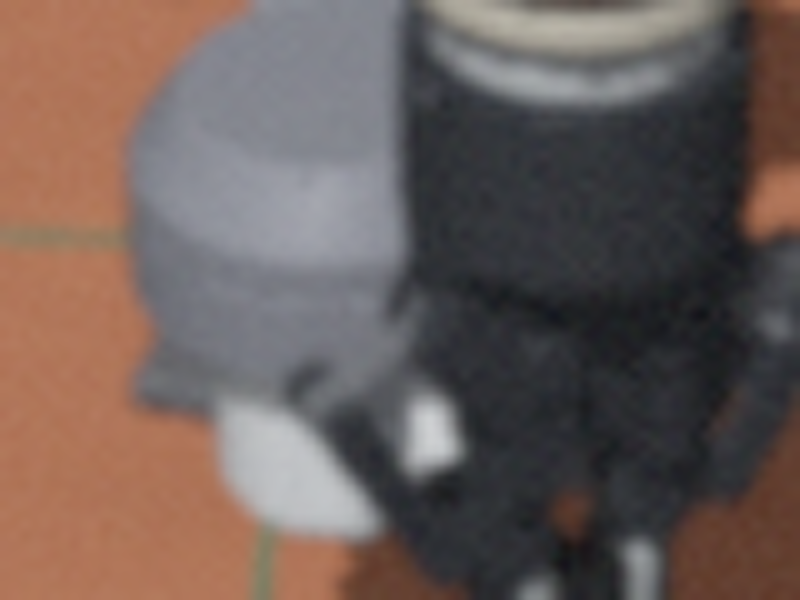

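Emit:
carry_out([
  [-0.081,-0.046,0,0,0,0.2,0],
  [-0.081,-0.046,0,0,0,0.2,0],
  [0,0,0,0,0,0,0],
])

```text
t: 11.7
tool_pos: [0.5607, -0.0739, 0.1086]
tool_rot: [-1.52, -2.748, -0.001]
contact_force: [3.4, 1.7, -10.6]
opening: 0.0182
```

Emit:
carry_out([
  [-0.081,-0.046,0,0,0,0.2,0],
  [-0.081,-0.046,0,0,0,0.2,0],
  [0,0,0,0,0,0,0],
])

```text
t: 12.0
tool_pos: [0.5566, -0.0764, 0.1087]
tool_rot: [-1.465, -2.778, -0.0]
contact_force: [3.4, 2.9, -11.6]
opening: 0.018
```

Emit:
carry_out([
  [-0.081,-0.046,0,0,0,0.2,0],
  [-0.081,-0.046,0,0,0,0.2,0],
  [0,0,0,0,0,0,0],
])

```text
t: 12.3
tool_pos: [0.5527, -0.0788, 0.1088]
tool_rot: [-1.41, -2.807, 0.0]
contact_force: [4.4, 2.1, -11.9]
opening: 0.018
```

Emit:
carry_out([
  [-0.074,-0.055,-0.02,0,0,0.2,0],
  [-0.074,-0.055,0,0,0,0.2,0],
  [0,0,0,0,0,0,0],
])

```text
t: 12.6
tool_pos: [0.5491, -0.0816, 0.1085]
tool_rot: [-1.354, -2.835, 0.0]
contact_force: [3.9, 2.1, -10.3]
opening: 0.018
```

Emit:
carry_out([
  [-0.074,-0.055,0,0,0,0.2,0],
  [-0.074,-0.055,0,0,0,0.2,0],
  [0,0,0,0,0,0,0],
])

```text
t: 12.9
tool_pos: [0.5454, -0.0845, 0.1085]
tool_rot: [-1.297, -2.861, 0.0]
contact_force: [3.5, 1.4, -11.2]
opening: 0.0183
```

```bash
python3 look.py g 390 180 140 270 80 140; python3 - <<'E'
import cv2
im=cv2.imread("pics/g_s.png");cv2.imwrite("pics/g_z.png",cv2.resize(im[110:170,295:375],(800,600),interpolation=cv2.INTER_CUBIC))
E
```

```text
t 12.9 pos [ 0.5454 -0.0845  0.1085] xaz 131.25 z [-0. -0. -1.] F [  3.46   1.39 -11.21] M [1.01 0.22 0.34] op 0.0183 q6 -1.01
```

View pics/g_z.png

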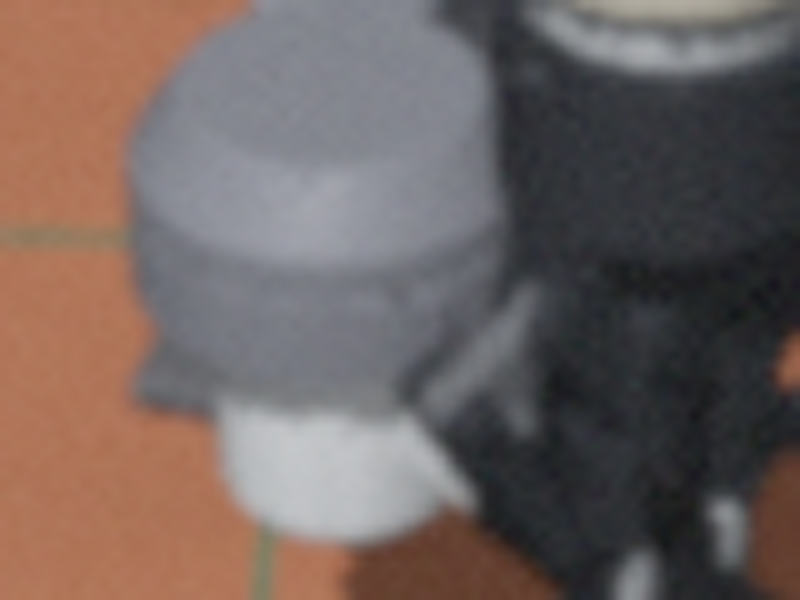

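Emit:
carry_out([
  [0,0,-0.05,0,0,0,0],
  [0.2,0.124,0,0,0,-0.5,0],
  [0.2,0.124,0,0,0,-0.5,0],
  [0.2,0.124,0,0,0,-0.5,0],
  [0.2,0.124,0,0,0,-0.5,0],
  [0,0,0,0,0,0,0],
  [0,0,0.04,0,0,0,0],
  [0,0,0,0,0,0,0],
])

```text
t: 13.8
tool_pos: [0.5657, -0.0723, 0.1084]
tool_rot: [1.575, 2.717, -0.0]
contact_force: [1.3, -1.3, -9.5]
opening: 0.0181
```

Emit:
carry_out([
  [0.081,0.044,0,0,0,-0.2,0],
  [0.081,0.044,0,0,0,-0.2,0],
  [0,0,0,0,0,0,0],
])

```text
t: 14.1
tool_pos: [0.5695, -0.0699, 0.1082]
tool_rot: [-1.631, -2.684, 0.001]
contact_force: [-1.8, -1.9, -7.5]
opening: 0.0184
```

Emit:
carry_out([
  [0.083,0.04,0,0,0,-0.2,0],
  [0.083,0.04,0,0,0,-0.2,0],
  [0,0,0,0,0,0,0],
])

```text
t: 14.4
tool_pos: [0.574, -0.0675, 0.1083]
tool_rot: [-1.684, -2.652, -0.0]
contact_force: [-2.0, -1.3, -8.0]
opening: 0.018
```

Emit:
carry_out([
  [0.085,0.036,0,0,0,-0.2,0],
  [0.085,0.036,0,0,0,-0.2,0],
  [0,0,0,0,0,0,0],
])

```text
t: 14.7
tool_pos: [0.5788, -0.0655, 0.109]
tool_rot: [1.737, 2.617, 0.002]
contact_force: [-1.5, 0.7, -5.1]
opening: 0.018
```

Emit:
carry_out([
  [0.064,0.025,0,0,0,-0.15,0],
  [0.064,0.025,0,0,0,-0.15,0],
  [0,0,0,0,0,0,0],
])

```text
t: 15.0
tool_pos: [0.5824, -0.0644, 0.1094]
tool_rot: [1.774, 2.59, 0.002]
contact_force: [-0.5, 2.7, -1.8]
opening: 0.018
```

Emit:
carry_out([
  [0,0,0.04,0,0,0,0],
  [0,0,0,0,0,0,0],
])

```text
t: 15.2
tool_pos: [0.5819, -0.0645, 0.1099]
tool_rot: [1.774, 2.591, 0.001]
contact_force: [1.0, 3.4, -3.5]
opening: 0.0182
```

```bash
python3 -c "
from station import ctrl
o=ctrl.get_obs()
print(o['tool_pos'].round(4),o['contact_force'].round(2),o['wrist_torque'].round(2))"
```

```text
[ 0.5819 -0.0645  0.1099] [ 0.96  3.38 -3.45] [0.6  0.04 0.19]
```

Emit:
carry_out([
  [0.01,0.05,0,0,0,0,0],
  [0,0,0.04,0,0,0,0],
  [0,0,0,0,0,0,0],
])

```text
t: 15.5
tool_pos: [0.5819, -0.064, 0.1108]
tool_rot: [1.775, 2.591, -0.001]
contact_force: [0.1, 0.3, -2.2]
opening: 0.0181
```

```bash
cat > o.py <<'E'
from station import ctrl
from h import *
o=ctrl.get_obs();M=Ro.from_rotvec(o["tool_rot"]).as_matrix()
print(o['t'],o['tool_pos'].round(4),"az",np.degrees(np.arctan2(M[1,0],M[0,0])).round(2),o['contact_force'].round(2),o['wrist_torque'].round(2))
E
python3 o.py
```

```text
15.5 [ 0.5819 -0.064   0.1108] az 111.16 [ 0.09  0.29 -2.22] [ 0.21  0.05 -0.01]
```

Emit:
carry_out([
  [0,0,0.04,0,0,0,0],
  [0,0,0.04,0,0,0,0],
  [0,0,0,0,0,0,0],
])

```text
t: 15.8
tool_pos: [0.5817, -0.0636, 0.1126]
tool_rot: [1.775, 2.591, 0.0]
contact_force: [-0.8, -0.4, -1.1]
opening: 0.0179
```

Emit:
carry_out([
  [0,0,0.04,0,0,0,0],
  [0,0,0.04,0,0,0,0],
  [0,0,0,0,0,0,0],
])

```text
t: 16.1
tool_pos: [0.5817, -0.0635, 0.1145]
tool_rot: [1.775, 2.591, 0.0]
contact_force: [-0.2, 0.4, -1.9]
opening: 0.0181
```

```bash
python3 o.py
```

```text
16.1 [ 0.5817 -0.0635  0.1145] az 111.17 [-0.22  0.4  -1.95] [ 0.19  0.09 -0.01]
```

Emit:
carry_out([
  [0,0,0.04,0,0,0,0],
  [0,0,0.04,0,0,0,0],
  [0,0,0,0,0,0,0],
])

```text
t: 16.4
tool_pos: [0.5815, -0.0634, 0.1163]
tool_rot: [-1.775, -2.592, 0.0]
contact_force: [0.2, -0.2, -2.7]
opening: 0.018
```

Emit:
carry_out([
  [0,0,0.04,0,0,0,0],
  [0,0,0.04,0,0,0,0],
  [0,0,0,0,0,0,0],
])

```text
t: 16.7
tool_pos: [0.5812, -0.0632, 0.1177]
tool_rot: [-1.775, -2.591, -0.0]
contact_force: [2.0, -1.7, -6.2]
opening: 0.0181
```

```bash
python3 o.py;python3 look.py i 390 180 140 270 80 140; python3 - <<'E'
import cv2
im=cv2.imread("pics/i_s.png");cv2.imwrite("pics/i_z.png",cv2.resize(im[110:170,295:375],(800,600),interpolation=cv2.INTER_CUBIC))
E
```

```text
16.7 [ 0.5812 -0.0632  0.1177] az 111.18 [ 2.03 -1.73 -6.22] [0.5  0.03 0.02]
t 16.7 pos [ 0.5812 -0.0632  0.1177] xaz 111.18 z [-0.001  0.001 -1.   ] F [ 2.03 -1.73 -6.22] M [0.5  0.03 0.02] op 0.0181 q6 -0.61
```

View pics/i_z.png

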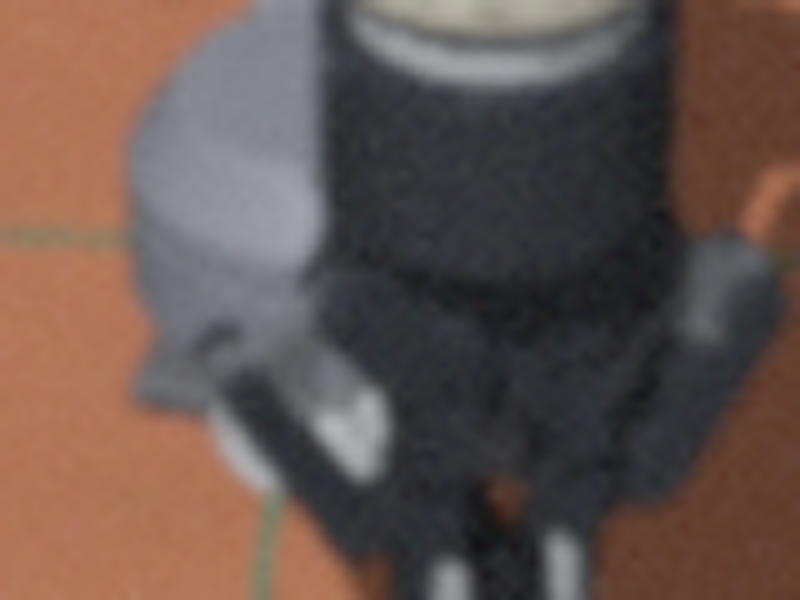

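Emit:
carry_out([
  [0,0,0.04,0,0,0,0],
  [0,0,0,0,0,0,0],
])

```text
t: 17.0
tool_pos: [0.5813, -0.0632, 0.119]
tool_rot: [-1.775, -2.591, 0.0]
contact_force: [0.7, 0.7, -6.7]
opening: 0.018
```

```bash
python3 o.py
```

```text
17.0 [ 0.5813 -0.0632  0.119 ] az 111.17 [ 0.66  0.73 -6.69] [0.63 0.14 0.14]
```

Emit:
carry_out([
  [0,0,0.04,0,0,0,0],
  [0,0,0,0,0,0,0],
])

```text
t: 17.2
tool_pos: [0.5812, -0.0632, 0.1201]
tool_rot: [-1.775, -2.591, 0.0]
contact_force: [0.8, 1.1, -7.2]
opening: 0.0177
```

```bash
python3 o.py
```

```text
17.2 [ 0.5812 -0.0632  0.1201] az 111.17 [ 0.78  1.06 -7.24] [0.67 0.16 0.07]
```

```bash
python3 - <<'E'
import numpy as np
a=np.radians(111.17);R=.116
for k in range(18):
    b=a+.05;d=R*np.array([np.cos(b)-np.cos(a),np.sin(b)-np.sin(a)])/.025
    print(k,np.degrees(b).round(1),d.round(3));a=b
E
```

```text
0 114.0 [-0.214 -0.089]
1 116.9 [-0.209 -0.1  ]
2 119.8 [-0.204 -0.11 ]
3 122.6 [-0.198 -0.12 ]
4 125.5 [-0.192 -0.13 ]
5 128.4 [-0.185 -0.139]
6 131.2 [-0.178 -0.148]
7 134.1 [-0.171 -0.157]
8 137.0 [-0.163 -0.166]
9 139.8 [-0.154 -0.173]
10 142.7 [-0.145 -0.181]
11 145.5 [-0.136 -0.188]
12 148.4 [-0.126 -0.195]
13 151.3 [-0.117 -0.201]
14 154.1 [-0.106 -0.206]
15 157.0 [-0.096 -0.211]
16 159.9 [-0.085 -0.216]
17 162.7 [-0.074 -0.22 ]
```

Emit:
carry_out([
  [-0.109,-0.044,0,0,0,0.25,0],
  [-0.108,-0.047,0,0,0,0.25,0],
  [-0.107,-0.05,0,0,0,0.25,0],
  [-0.106,-0.052,0,0,0,0.25,0],
  [0,0,0,0,0,0,0],
])

```text
t: 17.7
tool_pos: [0.5705, -0.0683, 0.1204]
tool_rot: [-1.643, -2.678, -0.0]
contact_force: [0.6, 1.0, -7.9]
opening: 0.0179
```

```bash
python3 o.py
```

```text
17.7 [ 0.5705 -0.0683  0.1204] az 116.95 [ 0.56  1.05 -7.85] [0.75 0.23 0.19]
```

Emit:
carry_out([
  [-0.204,-0.11,0,0,0,0.5,0],
  [-0.198,-0.12,0,0,0,0.5,0],
  [0,0,0,0,0,0,0],
])

```text
t: 18.0
tool_pos: [0.5605, -0.0742, 0.1206]
tool_rot: [1.508, 2.756, -0.0]
contact_force: [0.5, 2.0, -5.4]
opening: 0.0181
```

```bash
python3 o.py
```

```text
18.0 [ 0.5605 -0.0742  0.1206] az 122.62 [ 0.55  2.03 -5.38] [0.56 0.29 0.12]
```

Emit:
carry_out([
  [-0.192,-0.13,0,0,0,0.5,0],
  [-0.185,-0.139,0,0,0,0.5,0],
  [0,0,0,0,0,0,0],
])

```text
t: 18.3
tool_pos: [0.5513, -0.081, 0.1208]
tool_rot: [1.37, 2.827, -0.001]
contact_force: [-1.1, 1.3, -5.5]
opening: 0.0183
```

```bash
python3 o.py; python3 look.py j 390 180 140 270 80 140; python3 - <<'E'
import cv2
im=cv2.imread("pics/j_s.png");cv2.imwrite("pics/j_z.png",cv2.resize(im[110:170,295:375],(800,600),interpolation=cv2.INTER_CUBIC))
E
```

```text
18.3 [ 0.5513 -0.081   0.1208] az 128.29 [-1.12  1.29 -5.48] [0.43 0.34 0.06]
t 18.3 pos [ 0.5513 -0.081   0.1208] xaz 128.29 z [ 0.    -0.001 -1.   ] F [-1.12  1.29 -5.48] M [0.43 0.34 0.06] op 0.0183 q6 -0.95
```

View pics/j_z.png

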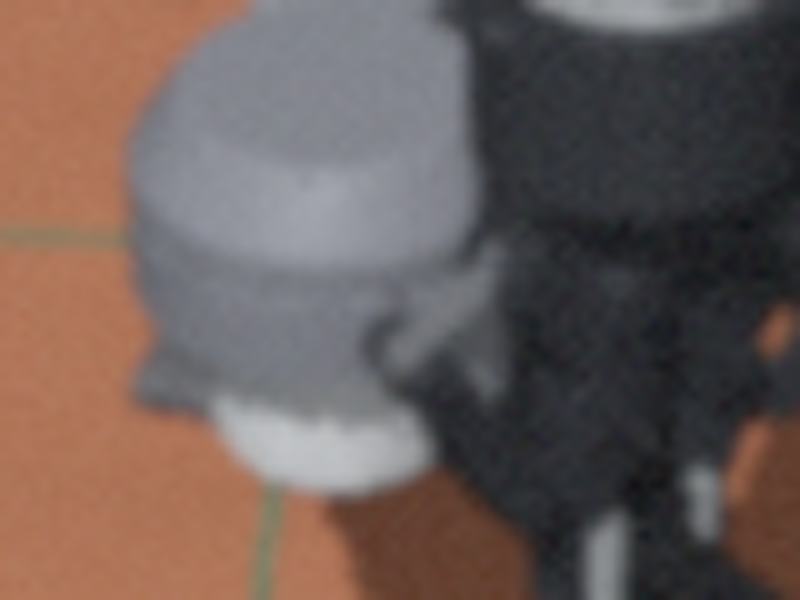

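Emit:
carry_out([
  [-0.178,-0.148,0,0,0,0.5,0],
  [-0.171,-0.157,0,0,0,0.5,0],
  [0,0,0,0,0,0,0],
])

```text
t: 18.7
tool_pos: [0.543, -0.0887, 0.1207]
tool_rot: [1.227, 2.891, -0.0]
contact_force: [1.3, -0.5, -4.3]
opening: 0.0181
```

```bash
python3 o.py
```

```text
18.7 [ 0.543  -0.0887  0.1207] az 134.02 [ 1.29 -0.5  -4.32] [0.2  0.16 0.15]
```

Emit:
carry_out([
  [-0.163,-0.166,0,0,0,0.5,0],
  [-0.154,-0.173,0,0,0,0.5,0],
  [0,0,0,0,0,0,0],
])

```text
t: 19.0
tool_pos: [0.5351, -0.0971, 0.1207]
tool_rot: [1.081, 2.948, -0.0]
contact_force: [-0.1, -1.3, -4.6]
opening: 0.0176
```

```bash
python3 o.py
```

```text
19.0 [ 0.5351 -0.0971  0.1207] az 139.72 [-0.13 -1.31 -4.64] [0.23 0.21 0.13]
```

Emit:
carry_out([
  [-0.145,-0.181,0,0,0,0.5,0],
  [-0.136,-0.188,0,0,0,0.5,0],
  [0,0,0,0,0,0,0],
])

```text
t: 19.3
tool_pos: [0.5281, -0.1063, 0.1207]
tool_rot: [0.933, 2.999, -0.0]
contact_force: [-0.0, -0.9, -4.7]
opening: 0.0181
```

```bash
python3 o.py
```

```text
19.3 [ 0.5281 -0.1063  0.1207] az 145.43 [-0.02 -0.91 -4.74] [0.15 0.16 0.12]
```

Emit:
carry_out([
  [-0.126,-0.195,0,0,0,0.5,0],
  [0,0,0,0,0,0,0],
])

```text
t: 19.5
tool_pos: [0.5248, -0.111, 0.1204]
tool_rot: [0.858, 3.022, -0.0]
contact_force: [1.0, -0.8, -5.5]
opening: 0.0182
```

```bash
python3 o.py;  python3 look.py k 390 180 140 270 80 140; python3 - <<'E'
import cv2
im=cv2.imread("pics/k_s.png");cv2.imwrite("pics/k_z.png",cv2.resize(im[110:170,295:375],(800,600),interpolation=cv2.INTER_CUBIC))
E
```

```text
19.5 [ 0.5248 -0.111   0.1204] az 148.3 [ 1.01 -0.83 -5.52] [0.2  0.19 0.19]
t 19.5 pos [ 0.5248 -0.111   0.1204] xaz 148.3 z [ 0. -0. -1.] F [ 1.01 -0.83 -5.52] M [0.2  0.19 0.19] op 0.0182 q6 -1.36
```

View pics/k_z.png

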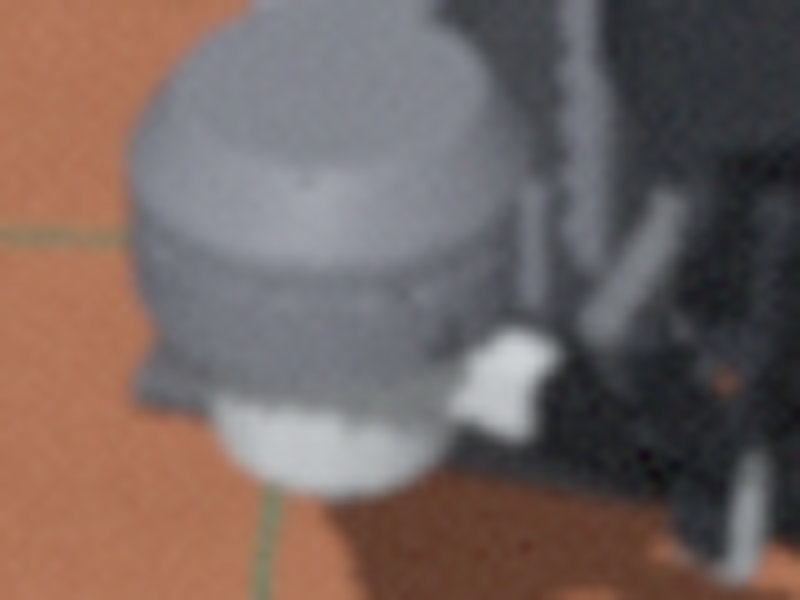

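Emit:
carry_out([
  [-0.06,-0.1,0,0,0,0.25,0],
  [-0.058,-0.1,0,0,0,0.25,0],
  [0,0,0,0,0,0,0],
])

```text
t: 19.9
tool_pos: [0.5215, -0.1156, 0.1199]
tool_rot: [-0.781, -3.042, -0.001]
contact_force: [1.0, 0.6, -6.6]
opening: 0.0181
```

```bash
python3 o.py
```

```text
19.9 [ 0.5215 -0.1156  0.1199] az 151.2 [ 1.03  0.61 -6.58] [0.35 0.28 0.14]
```

Emit:
carry_out([
  [-0.054,-0.103,0,0,0,0.25,0],
  [0,0,0,0,0,0,0],
])

```text
t: 20.1
tool_pos: [0.52, -0.118, 0.1198]
tool_rot: [-0.743, -3.051, -0.001]
contact_force: [1.3, 1.3, -7.2]
opening: 0.0177
```

```bash
python3 o.py
```

```text
20.1 [ 0.52   -0.118   0.1198] az 152.64 [ 1.28  1.27 -7.22] [0.41 0.35 0.17]
```

Emit:
carry_out([
  [-0.052,-0.104,0,0,0,0.25,0],
  [0,0,0,0,0,0,0],
])

```text
t: 20.3
tool_pos: [0.5185, -0.1206, 0.1198]
tool_rot: [-0.704, -3.06, -0.001]
contact_force: [1.0, 2.7, -7.1]
opening: 0.018
```

```bash
python3 o.py
```

```text
20.3 [ 0.5185 -0.1206  0.1198] az 154.08 [ 0.98  2.69 -7.08] [0.5  0.44 0.26]
```

Emit:
carry_out([
  [-0.05,-0.105,0,0,0,0.25,0],
  [0,0,0,0,0,0,0],
])

```text
t: 20.5
tool_pos: [0.5173, -0.1233, 0.1199]
tool_rot: [-0.666, -3.069, -0.001]
contact_force: [0.3, 1.8, -7.1]
opening: 0.0182
```

```bash
python3 o.py
```

```text
20.5 [ 0.5173 -0.1233  0.1199] az 155.51 [ 0.25  1.78 -7.12] [0.45 0.5  0.12]
```

Emit:
carry_out([
  [-0.024,-0.053,0,0,0,0.125,0],
  [0,0,0,0,0,0,0],
])

```text
t: 20.7
tool_pos: [0.5167, -0.1246, 0.1199]
tool_rot: [-0.645, -3.073, -0.001]
contact_force: [0.9, 2.4, -7.9]
opening: 0.0179
```

```bash
python3 o.py
```

```text
20.7 [ 0.5167 -0.1246  0.1199] az 156.28 [ 0.85  2.38 -7.93] [0.54 0.62 0.18]
```

Emit:
carry_out([
  [-0.024,-0.053,0,0,0,0.125,0],
  [-0.023,-0.053,0,0,0,0.125,0],
  [0,0,0,0,0,0,0],
])

```text
t: 21.0
tool_pos: [0.5159, -0.127, 0.12]
tool_rot: [-0.607, -3.082, -0.003]
contact_force: [2.6, 5.7, -8.5]
opening: 0.0179
```

```bash
python3 o.py
```

```text
21.0 [ 0.5159 -0.127   0.12  ] az 157.72 [ 2.57  5.67 -8.47] [ 0.94  0.36 -0.06]
```

Emit:
carry_out([
  [-0.022,-0.053,0,0,0,0.125,0],
  [0,0,0,0,0,0,0],
])

```text
t: 21.2
tool_pos: [0.5157, -0.1278, 0.12]
tool_rot: [0.589, 3.085, 0.005]
contact_force: [4.5, 6.5, -8.8]
opening: 0.018
```

```bash
python3 o.py
```

```text
21.2 [ 0.5157 -0.1278  0.12  ] az 158.38 [ 4.53  6.5  -8.85] [ 1.14  0.23 -0.32]
```

Emit:
carry_out([
  [0.02,0.045,0,0,0,-0.12,0],
  [0,0,-0.04,0,0,0,0],
  [0,0,0,0,0,0,0],
])

```text
t: 21.5
tool_pos: [0.5161, -0.1272, 0.1195]
tool_rot: [0.606, 3.082, 0.003]
contact_force: [0.9, 5.9, -5.1]
opening: 0.0176
```

```bash
python3 o.py
```

```text
21.5 [ 0.5161 -0.1272  0.1195] az 157.75 [ 0.94  5.87 -5.14] [ 0.92  0.45 -0.07]
```

Emit:
carry_out([
  [0,0,-0.04,0,0,0,0],
  [0,0,0,0,0,0,0],
])

```text
t: 21.7
tool_pos: [0.5163, -0.1273, 0.119]
tool_rot: [0.606, 3.082, 0.002]
contact_force: [-0.0, 6.3, -3.8]
opening: 0.0181
```

```bash
python3 o.py; python3 look.py l 390 180 140 270 80 140; python3 - <<'E'
import cv2
im=cv2.imread("pics/l_s.png");cv2.imwrite("pics/l_z.png",cv2.resize(im[110:170,295:375],(800,600),interpolation=cv2.INTER_CUBIC))
E
```

```text
21.7 [ 0.5163 -0.1273  0.119 ] az 157.77 [-0.05  6.32 -3.76] [0.94 0.41 0.03]
t 21.7 pos [ 0.5163 -0.1273  0.119 ] xaz 157.77 z [ 0.001  0.001 -1.   ] F [-0.05  6.32 -3.76] M [0.94 0.41 0.03] op 0.0181 q6 -1.57
```

View pics/l_z.png

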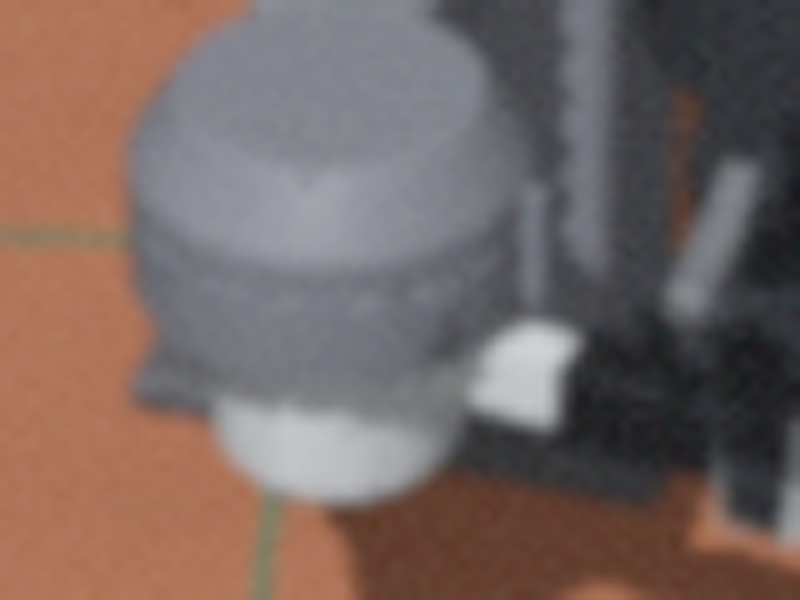

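Emit:
carry_out([
  [0,0.04,0,0,0,0,0],
  [0,0,-0.03,0,0,0,0],
  [0,0,0,0,0,0,0],
])

```text
t: 22.1
tool_pos: [0.5165, -0.1271, 0.1184]
tool_rot: [0.606, 3.081, -0.0]
contact_force: [0.8, 2.8, -2.4]
opening: 0.0182
```

```bash
python3 o.py
```

```text
22.1 [ 0.5165 -0.1271  0.1184] az 157.75 [ 0.83  2.81 -2.36] [ 0.61  0.16 -0.02]
```

Emit:
carry_out([
  [0,0.024,-0.02,0,0,0,0],
  [0,0,0,0,0,0,0],
  [0,0,0,0,0,0,0],
])

```text
t: 22.4
tool_pos: [0.5167, -0.127, 0.1179]
tool_rot: [0.606, 3.08, -0.001]
contact_force: [2.1, -0.3, -1.1]
opening: 0.0181
```

```bash
python3 o.py
```

```text
22.4 [ 0.5167 -0.127   0.1179] az 157.73 [ 2.11 -0.31 -1.13] [ 0.16 -0.16 -0.19]
```

Emit:
carry_out([
  [0,0,0,0,0,0,0.3],
  [0,0,0,0,0,0,0.4],
  [0,0,0,0,0,0,0.5],
  [0,0,0,0,0,0,0.6],
  [0,0,0,0,0,0,0.6],
], grip_force=20)

```text
t: 22.9
tool_pos: [0.5159, -0.1264, 0.1172]
tool_rot: [0.606, 3.082, -0.0]
contact_force: [0.5, -0.2, 0.2]
opening: 0.0512
```

```bash
python3 o.py; python3 look.py m 390 180 140 270 80 140; python3 - <<'E'
import cv2
im=cv2.imread("pics/m_s.png");cv2.imwrite("pics/m_z.png",cv2.resize(im[110:170,295:375],(800,600),interpolation=cv2.INTER_CUBIC))
E
```

```text
22.9 [ 0.5159 -0.1264  0.1172] az 157.76 [ 0.48 -0.24  0.18] [ 0.01  0.04 -0.05]
t 22.9 pos [ 0.5159 -0.1264  0.1172] xaz 157.76 z [ 0. -0. -1.] F [ 0.48 -0.24  0.18] M [ 0.01  0.04 -0.05] op 0.0512 q6 -1.56
```

View pics/m_z.png

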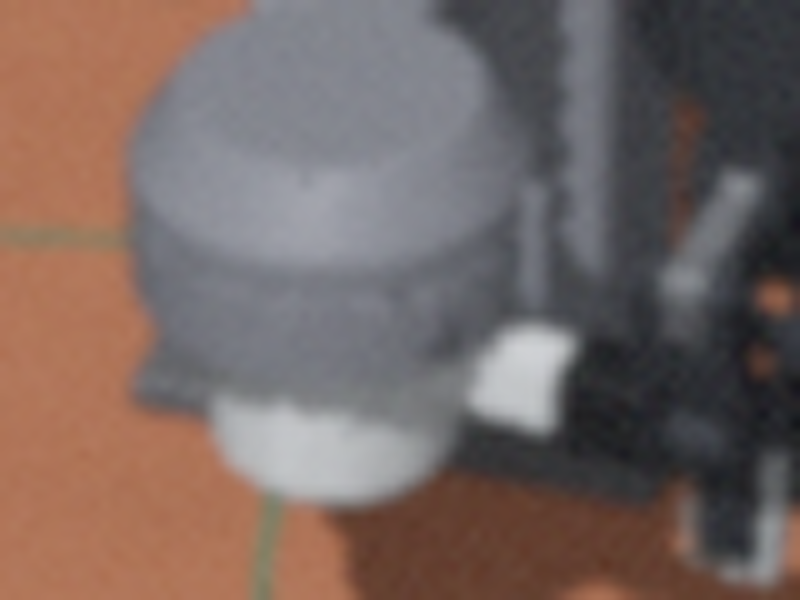

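Emit:
carry_out([
  [0,0,0.3,0,0,0,0.6],
  [0,0,0.6,0,0,0,0.6],
  [0,0,0.8,0,0,0,0.6],
  [0,0,0.9,0,0,0,0.6],
  [-0.5,0.2,0.9,0,0,0,0.6],
  [-0.9,0.4,0.9,0,0,0,0.6],
  [-0.9,0.9,0.4,0,0,0,0.6],
  [-0.9,0.9,0,0,0,0,0.6],
  [-0.9,0.9,0,0,0,0,0.6],
  [0,0.9,0,0,0,0,0.6],
  [0,0.9,0,0,0,0,0.6],
  [0,0.9,0,0,0,0,0.6],
])

```text
t: 24.2
tool_pos: [0.4134, 0.0245, 0.2389]
tool_rot: [0.606, 3.08, 0.0]
contact_force: [0.1, -0.0, -0.1]
opening: 0.0508
```

```bash
python3 o.py; python3 look.py n 390 180 140 280 80 140; python3 - <<'E'
import cv2
from h import *
u=(.6235,-.1736)
for tag,p,c in(("n_t",T,(400,190)),("n_s",S,(295,95))):
    im=cv2.imread(f"pics/{tag}.png");k=7
    im=cv2.resize(im[c[1]:c[1]+85,c[0]:c[0]+114],None,fx=7,fy=7,interpolation=cv2.INTER_CUBIC)
    for r,z,col in((.03,.101,(0,255,255)),(.048,.15,(255,0,255))):
        cv2.polylines(im,[((circ(p,u,r,z)-c+.5)*7).astype(int).reshape(-1,1,2)],True,col,1)
    cv2.imwrite(f"pics/{tag}_z.png",im[:600,:800])
E
```

```text
24.2 [0.4134 0.0245 0.2389] az 157.74 [ 0.12 -0.04 -0.15] [ 0.   -0.01 -0.  ]
t 24.2 pos [0.4134 0.0245 0.2389] xaz 157.74 z [ 0.003 -0.    -1.   ] F [ 0.12 -0.04 -0.15] M [ 0.   -0.01 -0.  ] op 0.0508 q6 -1.3
```

View pics/n_s_z.png

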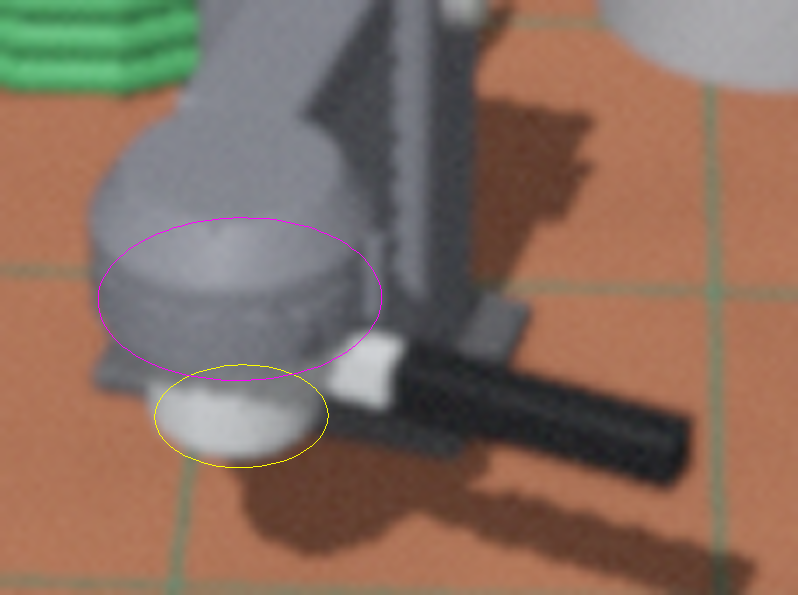

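View pics/n_t_z.png

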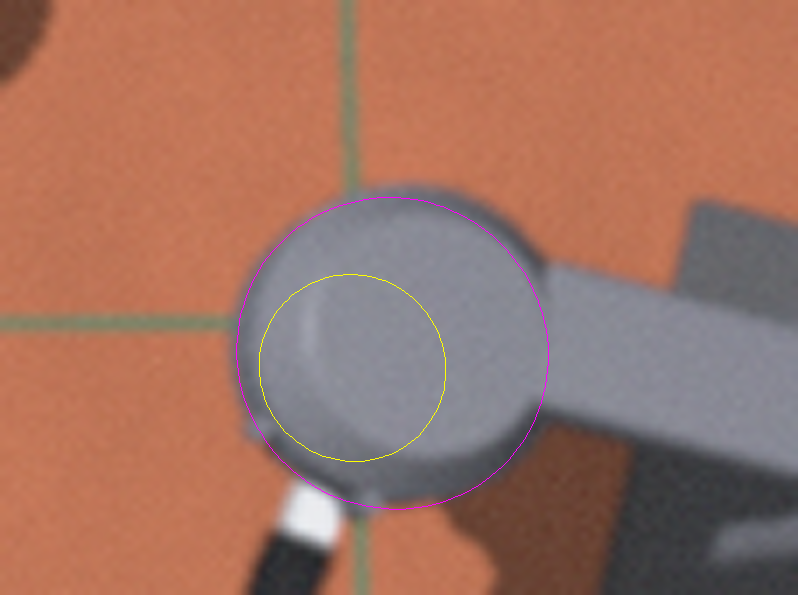

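```bash
python3 - <<'E'
import cv2
from h import *
im=cv2.imread("pics/n_t.png");c=(400,240)
a=cv2.resize(im[c[1]:c[1]+75,c[0]:c[0]+100],None,fx=8,fy=8,interpolation=cv2.INTER_CUBIC)
p=T
u=np.array([.6235,-.1736]);az=np.radians(157.8);e=np.array([np.cos(az),np.sin(az)]);n=np.array([-e[1],e[0]])
def draw(im,p,c,k,col,dz=0,pitch=0):
    pts=[]
    for l,w in((.06,.01),(.165,.01),(.165,-.01),(.06,-.01)):
        q=u+l*e+w*n;pts.append(((proj(p,[*q,.146+dz+pitch*l])-c+.5)*k).astype(int))
    cv2.polylines(im,[np.array(pts).reshape(-1,1,2)],True,col,1)
draw(a,T,c,8,(0,255,0))
cv2.imwrite("pics/n_th.png",a)
im=cv2.imread("pics/n_s.png");c=(310,110)
b=cv2.resize(im[c[1]:c[1]+75,c[0]:c[0]+100],None,fx=8,fy=8,interpolation=cv2.INTER_CUBIC)
draw(b,S,c,8,(0,255,0))
cv2.imwrite("pics/n_sh.png",b)
E
```

```text
(no output)
```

View pics/n_th.png

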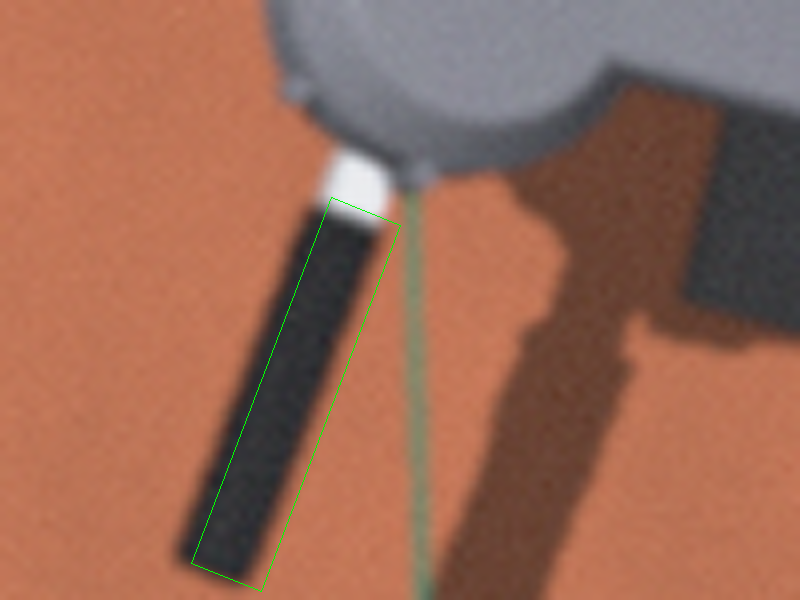

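View pics/n_sh.png

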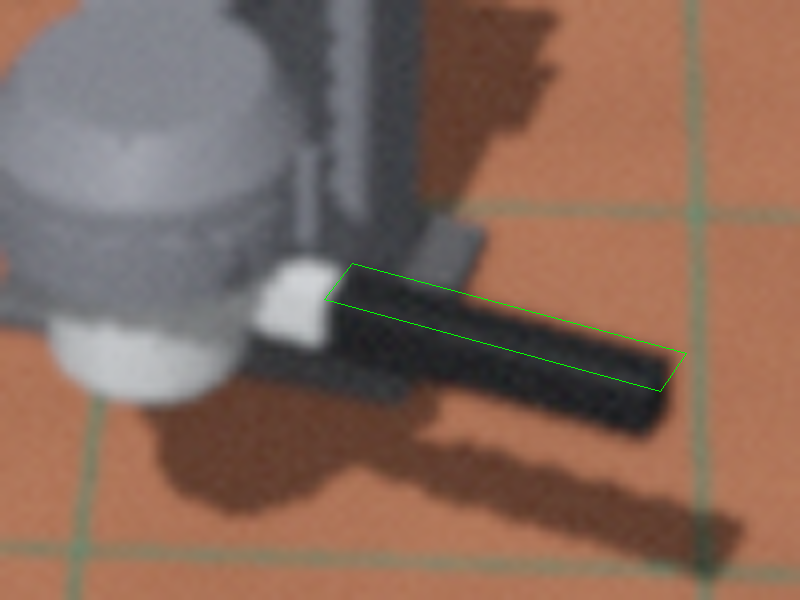

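```bash
python3 - <<'E'
from h import *
tp=np.array([(312,207),(383,228),(243,587),(179,561)])/8+[400,240]-.5   # near-left, near-right, far-right, far-left
sp=np.array([(340,268),(668,356),(640,398)])/8+[310,110]-.5   # near-back(top), far-back, far-front of top face
def pts(v):
    x,y,z,az,pi,ro=v
    R=Ro.from_euler("ZYX",[az,pi,ro]).as_matrix()
    return lambda l,w:np.array([x,y,z])+R@np.array([l,w,.045])
def f(v):
    P=pts(v)
    # handle dir az; n=+90deg. top view: image left = +y ; n of az158 = (-.37,-.93) -> right/down
    r=[proj(T,P(.06,-.01))-tp[0],proj(T,P(.06,.01))-tp[1],proj(T,P(.165,.01))-tp[2],proj(T,P(.165,-.01))-tp[3]]
    r+=[proj(S,P(.06,.01))-sp[0],proj(S,P(.165,.01))-sp[1],proj(S,P(.165,-.01))-sp[2]]
    return np.append(np.concatenate(r),v[5]*20)
r=least_squares(f,[.6235,-.1736,.101,np.radians(157.8),0,0]);print(r.x[:3].round(4),np.degrees(r.x[3:]).round(2));print(r.fun.round(1))
J=r.jac;C=np.linalg.inv(J.T@J)*.6**2;print(np.sqrt(np.diag(C)).round(4))
E
```

```text
[ 0.6233 -0.1703  0.0987] [156.99  -1.6    0.53]
[ 0.5 -1.9  0.3 -0.9  0.1 -0.3 -0.7 -0.7  0.9  0.6  1.5  0.2  1.6 -0.3
  0.2]
[0.0016 0.0019 0.0031 0.0129 0.0223 0.0289]
```

```bash
python3 - <<'E'
from station import ctrl
import cv2,numpy as np
p=ctrl.get_image("side")["frame"];q=cv2.imread("pics/n_s.png");z=cv2.imread("pics/side0.png")
d=np.abs(p.astype(int)-q)[110:185,310:410];print(d.mean(),d.max())
for n,(a,b,c,e) in dict(shears=(180,215,400,490),nozzle=(245,285,320,370),scoop=(375,415,360,475),pots=(190,290,205,275),bucket=(280,360,205,280)).items():
    dd=np.abs(p.astype(int)-z)[a:b,c:e];print(n,dd.mean().round(2))
print(ctrl.finish_job())
E
```

```text
1.8093333333333332 14
shears 5.74
nozzle 2.16
scoop 2.16
pots 2.33
bucket 2.16
the job is handed in; nothing more can be done
None
```

The cup hangs by itself in the watering unit's head, and I handed the job in at about 24 s of robot time. The hand-in gave no verdict.

**What I did:**
- **Grasp:** I gripped the handle in the crate and lifted the cup, then moved it under the head with the handle near the short rib.
- **Notch:** I pressed the lugs lightly against the ring, at up to about 10 N. One way gave nothing. Swinging the other way, they dropped in about 0.15 rad past the rib's nominal direction.
- **Turn:** I raised the cup to about 47 mm below the mouth and swung the handle about 47° counterclockwise. At the stop the wrist read about 8 N sideways.
- **Release:** I backed off slightly, lowered to about 49 mm below the mouth, relieved a 6 N side force, opened the gripper and moved away.

**Last checks:**
- **At rest:** After release the tool read close to zero force, and two later side pictures showed the cup not moving.
- **Height:** Both the images and the tool height put the underside about 49 to 50 mm below the mouth. A rougher fit to the handle alone gave about 51 mm, good to ±3 mm.
- **Handle direction:** It points about 7° off the unit's front, against a limit of 15°.
- **Level:** The handle fit gave 1.6° of tilt, ±1.3°, against a limit of about 4°.
- **Other things:** Compared with the first picture, the nozzle, scoop, pots and bucket look unchanged. The shears area differed a little more; I put that down to the arm's shadow and did not check it further.

**Disagreement:** The handle fit put the cup's axis about 3 mm in y from my image estimate of the head's axis, close to the 3.5 mm limit. Both numbers are only good to about 2 mm, and the ring leaves the cup only about 2 mm of play, so I trusted the fit of the parts.

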